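# Unstack three restored frames and set each on its picture

## Robot

A 6-joint arm with a two-finger parallel gripper is mounted at the origin on the work surface. World frame = base frame: x ahead of the robot, y to its left, z up, the work surface at z = 0. Lengths are in mm, angles in rad, forces in N, time in s.
With the tool pointing down it reaches from about 350 to 975 mm from the base axis. Payload 7.1 kg.
Tool frame: the origin (TCP) lies midway between the tips of the shut fingers; the grasp point (between the pads) lies ctrl.grip_point_offset behind it (ctrl.grip_point_offset is the distance from the TCP to the grasp point, in mm); z points along the fingers, y is the line along which they close (so a half turn about z gives the same grasp; the last joint's range is limited). The gripper opens to 88 mm and grips with 3 to 60 N. Pads are 20 mm wide; open, the fingers measure 115 mm over their backs; the gripper's body (75 mm by 178 mm) begins 61 mm behind the grasp point.
Start: joints at [1.187, 0.423, 1.63, -0, 1.089, -0.019], TCP at [222.944, 583.867, 222.675] pointing down, gripper open.
Joint ranges: [-3, 3], [-0.9, 2.11], [0.09, 2.58], [-1.31, 4.45], [0.11, 2.69], [-2.54, 2.54]. Speed limits (rad/s): [2.39, 2.39, 3.01, 3.14, 3.14, 3.14].

## Interface

Orientations are given as a rotation vector (axis times angle).
In Python, from workcell import ctrl gives the robot as it stands.
- The arm moves only by the tool apply_moves, never from a script. Its argument "targets" is a list of rows, each an object of numbers: "tx", "ty", "tz": the shift along the world's x, y, z in m; "spin": the turn about the world's z in degrees. In form: [{"tx": .., "ty": .., "tz": .., "spin": ..}, ...]. A call has exactly 8 rows; each row is the pose to reach, as a shift and turn from the pose commanded when the call began; what a row does not reach only later rows make up. A row lasts 1/10 s, in which the tool goes at most 50 mm and 8.59 degrees, less where a joint would pass 70% of its speed; a pose out of reach is approached as far as the arm can. A call with a gripper value outside its range is refused whole. "gripper" is the closure, from -1 (fully open) to 1 (shut), set as the call begins (left out, the last holds). The fingers move at their own pace and stop on an object; the grip force is fixed at half the most. Time passes only in rows, so rows that repeat a pose let the fingers close, or fill a call up. It gives the time, the measured TCP pose, the force, the opening and the grip force at its end, in the units of the state.
- ctrl.get_obs(): the state, without advancing time (a new reading comes with each control period).
- ctrl.get_image(name): name is "scene" or "top" or "wrist"; returns the picture (420x560x3 uint8, red, green, blue); there is no depth.
- ctrl.get_calibration(name): a dict with "fov_y" (degrees; the focal length in pixels is half the picture's height over the tangent of half this angle, whatever the lens; pixels are square), "cx", "cy" (the principal point, pixels), "rvec" (rotation vector, rad) and "tvec" (3), from world to camera coordinates, as OpenCV has them. Camera axes: x right, y down, z forward; pixel columns grow to the right and rows downward; lengths in mm; the calibration is good to about 2 mm. A picture is of the moment at which its call begins: read the wrist's pose just before it. get_calibration takes no time and is no camera call; for the wrist camera it gives the pose at the moment of the call.
- ctrl.close_job(): hands the job in; it is judged then, once.
Trained networks look in the newest picture that a camera, given by its name, has taken for a name from the list of things; names that differ only in an ending like _2 or _b are one class to them, and where a whole thing is asked for, a point or a joint stands for the part that bears it (a point fixed in the world has none). Each returns a list of dicts, best first, with "score" (0 to 1); they miss things now and then, are a little off and sometimes report something else, mostly with a low value. They report only what shows in the picture. A call takes as long as a camera call. They do not tell look-alikes from the thing itself.
- ctrl.outline_of(name, camera): "pixels" (420x560 bool, what is visible of it) and "box" ([left, top, right, bottom] in pixels, round what is visible of it).
- ctrl.pinpoint(name, camera): "uv" ([column, row] in pixels: a listed point, or the origin of a listed thing).
The state is a dict: "t": time; "qpos": joint angles; "qvel": joint speeds; "joint_torque": joint torques, N m; "ee_pos": TCP position; "orientation": TCP orientation; "ft_force": force on the tool from outside, world axes, zero at the start; "moment": the same for the moment, N m; "width": finger opening in mm; "grasp_force": force on a finger pad.
Only numpy, scipy, OpenCV 4.12 (cv2) and the standard library are available. Lean on these libraries where they do the work, as an engineer would, in place of code of your own. Each camera call takes 0.05 s, during which the arm holds its last target. There are 200 camera calls.

## Task

The glue in these three frames has set: take the pressing weight off the pile and put it back in the empty compartment of the weight tray, take the pile of frames apart and fit each frame, face up, over the picture of its own size, lying flat on the bench with the picture in its rebate and long side to long side. The gilding is delicate: set things down rather than dropping them, keep the fingers from pressing on the pictures, and leave the other weight and the little amber jar where they stand.

Things in the scene. Friction and masses are not known exactly. Their poses are not given: they have to be found in the camera images.
- weight: Pressing weight to be put away: plain steel bar 95 x 30 x 28 mm (long side along its x) with a green felt foot, about 500 g. Origin: centre of the underside, z up. At the start it lies across the top of the pile, along the small frame's long side.
- frame_s: Small picture frame, face up, gold all over. Outside 108 x 94 mm (long side along x), rails 22 wide, 24 high, vertical sides; sight opening 64 x 50. Below the lip a rebate 10 deep, 88 x 74, open below, drops over the picture. About 120 g. Origin: centre of underside, z up. Starts on top of the pile, under the weight, underside 48 mm above the bench. Same when turned 180 deg.
- frame_m: Middle picture frame, face up, black with thin gold lines. Outside 128 x 114 mm (long side along x), rails 22 wide, 24 high, vertical sides; sight opening 84 x 70. Below the lip a rebate 10 deep, 108 x 94, open below, drops over the picture. About 150 g. Origin: centre of underside, z up. Starts in the middle of the pile, underside 24 mm above the bench. Same when turned 180 deg.
- frame_l: Large picture frame, face up, red-brown with gold lines and gold corners. Outside 148 x 134 mm (long side along x), rails 22 wide, 24 high, vertical sides; sight opening 104 x 90. Below the lip a rebate 10 deep, 128 x 114, open below, drops over the picture. About 190 g. Origin: centre of underside, z up. Starts at the bottom of the pile, on the bench. Same when turned 180 deg.
- picture_s: Small picture: a wooden panel 72 x 58 x 6 mm, lying face up fixed on the bench, sea and sky in blues with a sail. It belongs in the small gold frame, whose rebate is 8 mm larger than the panel on every side. Origin: centre of the underside at bench height; x along the long side, z up.
- picture_m: Middle picture: a wooden panel 92 x 78 x 6 mm, lying face up fixed on the bench, green hills with trees under a pale sky. It belongs in the middle black frame, whose rebate is 8 mm larger than the panel on every side. Origin: centre of the underside at bench height; x along the long side, z up.
- picture_l: Large picture: a wooden panel 112 x 98 x 6 mm, lying face up fixed on the bench, oranges and a jug on a dark ground. It belongs in the large red-brown frame, whose rebate is 8 mm larger than the panel on every side. Origin: centre of the underside at bench height; x along the long side, z up.
- weight_tray: Pale wood tray for two weights, green felt lining, 125 x 115 mm outside, fixed; walls 5 thick, rim 13 above the bench, floor 5 thick. A wall along its x parts it into two compartments, each 115 x 50 inside. Origin: centre of underside, z up. The one centred at y = -27.5 mm in the tray's frame is empty and takes the weight, lengthwise along x; that at y = +27.5 holds the other weight.
- weight2: The other pressing weight, the same steel bar (95 x 30 x 28 mm), already in its compartment of the tray; to be left there. Origin: centre of the underside.
- jar: Little amber glass jar with a brass cap, 36 mm diameter, 50 mm high, standing loose on the bench between the places; to be left alone. Origin: centre of the underside.
Mind the look-alikes: they are no part of the job. Leave any red look-alike of the picture_s alone.

How it is judged:
By the outcome, as a careful person would: the job done as asked, in the order asked, and still so for the second after the job is handed in, with the robot touching nothing.
It also fails if it takes over 144 s, if anything falls off the work surface, if the arm or the gripper's body presses on something with over 40 N, if the wrist force passes 120 N, or if a joint passes its speed limit or range.

## Working session

There is one attempt and no reset: what is moved stays moved. The work goes in short steps, Python scripts to look and compute and a tool call to move; the robot and the scene stay as the last step left them, time stands still between calls to the robot, and variables do not carry over. Pictures are saved under pics/ and viewed, at most 14 in all, crops included, and the job is handed in when it is done.

Besides the shell and the picture viewer there is one more tool, called after ">>>" as name(argument=value, ...) on one line, values as JSON. apply_moves: Moves the arm, as the interface text tells. Its arguments: {"type":"object","properties":{"targets":{"type":"array"},"gripper":{"type":"number"}},"required":["targets"]}

```bash
mkdir -p pics; ls; python3 - <<'E'
from workcell import ctrl
import cv2,numpy as np
o=ctrl.get_obs();print({k:np.round(v,3) if k!='t' else v for k,v in o.items()}, ctrl.grip_point_offset)
for n in("scene","top"):
    cv2.imwrite(f"pics/{n}0.png",ctrl.get_image(n)[:,:,::-1]);print(n,ctrl.get_calibration(n))
E
```

```text
pics
{'t': 0.0, 'qpos': array([ 1.187,  0.424,  1.631, -0.   ,  1.089, -0.019]), 'qvel': array([ 0.002, -0.001,  0.001, -0.   , -0.001,  0.001]), 'joint_torque': array([-1.0000e-03, -5.4460e+01, -2.7366e+01,  6.4000e-02,  2.3000e-02,
       -0.0000e+00]), 'ee_pos': array([222.733, 583.394, 221.924]), 'orientation': array([-5.700e-01, -3.089e+00,  2.000e-03]), 'ft_force': array([-0.076,  0.303,  0.399]), 'moment': array([ 0.043,  0.02 , -0.005]), 'grasp_force': np.float64(0.0), 'width': np.float64(87.442)} 18.700000000000003
scene {'fov_y': 57.65237739889033, 'cx': 281.4490898021152, 'cy': 208.51512515764335, 'rvec': array([ 2.31959479,  1.1569444 , -0.33748741]), 'tvec': array([-361.45759805, -341.36079049, 1106.93174234])}
top {'fov_y': 51.22875740256864, 'cx': 283.4076760580099, 'cy': 209.92649326278573, 'rvec': array([ 2.14944811, -2.11039632,  0.22185571]), 'tvec': array([-15.09075829, 575.00081824, 883.67773141])}
```

View pics/top0.png

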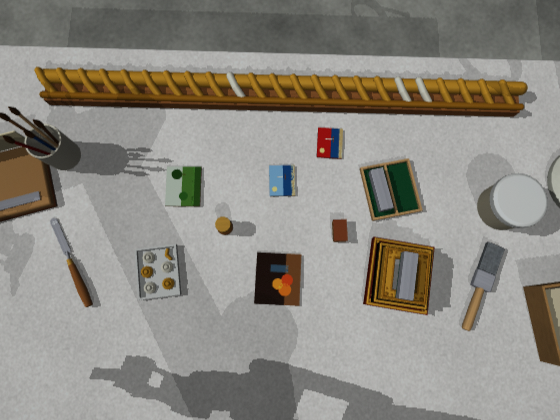

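View pics/scene0.png

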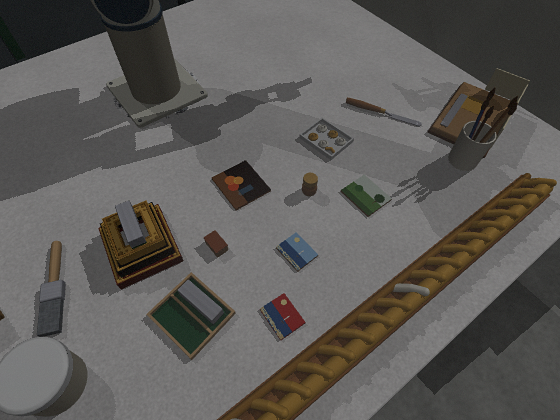

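The top view shows the pile at about (400,275), the tray at (391,188) with its empty compartment on the right, and the blue picture_s at (282,180) with its red look-alike at (330,143). Picture_m is at (184,186), picture_l at (278,278) and the jar at (223,225). The scene view agrees.

```bash
cat > h.py <<'E'
from workcell import ctrl
import cv2,numpy as np
def cal(n):
    c=ctrl.get_calibration(n);f=210/np.tan(np.radians(c['fov_y']/2))
    return np.array([[f,0,c['cx']],[0,f,c['cy']],[0,0,1]]),cv2.Rodrigues(np.array(c['rvec'],float))[0],np.array(c['tvec'],float)
def toworld(uv,z,C):
    K,R,t=C;uv=np.atleast_2d(uv).astype(float)
    d=np.c_[uv,np.ones(len(uv))]@np.linalg.inv(K).T@R; o=-R.T@t
    return (o+d*((z-o[2])/d[:,2])[:,None])[:,:2]
def rect(mask,z,C):
    cs,_=cv2.findContours(mask.astype(np.uint8),cv2.RETR_EXTERNAL,cv2.CHAIN_APPROX_NONE)
    c=max(cs,key=cv2.contourArea)[:,0]
    (x,y),(w,h),a=cv2.minAreaRect(toworld(c,z,C).astype(np.float32))
    if w<h:w,h,a=h,w,a+90
    return np.round([x,y,w,h,(a+90)%180-90],1)   # centre, long, short, long-axis angle deg
Z=dict(weight=100,frame_s=72,frame_m=48,frame_l=24,picture_s=6,picture_m=6,picture_l=6,weight_tray=13,weight2=33,jar=50)
def look(cam,names,k=3):
    ctrl.get_image(cam);C=cal(cam)
    for n in names:
        for r in ctrl.outline_of(n,cam)[:k]:
            if r['pixels'].sum()>20: print(n,round(r['score'],2),r['box'],rect(r['pixels'],Z[n],C))
E
python3 - <<'E'
from h import *
look("top",list(Z))
E
```

```text
weight 0.82 [369.0, 163.9, 395.2, 214.8] [ 615.6 -202.9   91.4   35.1   13.4]
weight 0.8 [393.1, 248.7, 416.4, 303.1] [ 440.4 -251.8   94.9   36.3   -8.5]
frame_s 0.91 [370.9, 242.7, 435.5, 309.6] [ 441.8 -248.9  125.8  115.9   -7.3]
frame_s 0.81 [378.5, 247.8, 434.2, 304.8] [ 441.9 -254.8  108.7   99.4   -7.4]
frame_s 0.63 [366.2, 233.8, 434.6, 315.4] [ 441.7 -241.9  145.6  131.1   -7. ]
frame_m 0.91 [370.9, 242.7, 435.5, 309.6] [ 443.  -255.8  129.1  119.    -7.3]
frame_m 0.81 [378.5, 247.8, 434.2, 304.8] [ 443.  -261.8  111.6  102.    -7.4]
frame_m 0.63 [366.2, 233.8, 434.6, 315.4] [ 442.8 -248.7  149.5  134.5   -7. ]
frame_l 0.91 [370.9, 242.7, 435.5, 309.6] [ 444.1 -262.6  132.4  122.1   -7.3]
frame_l 0.81 [378.5, 247.8, 434.2, 304.8] [ 444.2 -268.9  114.5  104.6   -7.4]
frame_l 0.63 [366.2, 233.8, 434.6, 315.4] [ 444.  -255.4  153.4  138.    -7. ]
picture_s 0.89 [162.8, 167.3, 202.4, 206.8] [636.8 223.5  91.2  79.2   1.2]
picture_s 0.84 [267.4, 162.2, 297.0, 197.1] [6.555e+02 1.000e-01 7.320e+01 6.200e+01 1.200e+00]
picture_s 0.61 [253.1, 254.0, 301.9, 306.9] [433.8   4.9 114.2 102.1  -2. ]
picture_m 0.89 [162.8, 167.3, 202.4, 206.8] [636.8 223.5  91.2  79.2   1.2]
picture_m 0.84 [267.4, 162.2, 297.0, 197.1] [6.555e+02 1.000e-01 7.320e+01 6.200e+01 1.200e+00]
picture_m 0.61 [253.1, 254.0, 301.9, 306.9] [433.8   4.9 114.2 102.1  -2. ]
picture_l 0.89 [162.8, 167.3, 202.4, 206.8] [636.8 223.5  91.2  79.2   1.2]
picture_l 0.84 [267.4, 162.2, 297.0, 197.1] [6.555e+02 1.000e-01 7.320e+01 6.200e+01 1.200e+00]
picture_l 0.61 [253.1, 254.0, 301.9, 306.9] [433.8   4.9 114.2 102.1  -2. ]
weight_tray 0.69 [359.1, 158.4, 423.6, 219.3] [ 637.8 -247.6  130.6  121.8   13.3]
weight2 0.82 [369.0, 163.9, 395.2, 214.8] [ 632.2 -219.2   98.3   37.8   13.4]
weight2 0.8 [393.1, 248.7, 416.4, 303.1] [ 443.6 -271.9  102.2   39.1   -8.5]
jar 0.59 [214.8, 214.1, 230.2, 236.8] [540.9 122.7  38.5  31.5  46.3]
```

>>> apply_moves(targets=[{"tx": 0.02,"ty": -0.045,"tz": 0,"spin": 1.7},{"tx": 0.04,"ty": -0.09,"tz": 0,"spin": 3.4},{"tx": 0.06,"ty": -0.135,"tz": 0,"spin": 5.1},{"tx": 0.08,"ty": -0.18,"tz": 0,"spin": 6.8},{"tx": 0.1,"ty": -0.225,"tz": 0,"spin": 8.5},{"tx": 0.12,"ty": -0.27,"tz": 0,"spin": 10.2},{"tx": 0.14,"ty": -0.315,"tz": 0,"spin": 11.9},{"tx": 0.16,"ty": -0.36,"tz": 0,"spin": 13.4}], gripper=-1)

```text
t: 1.45
ee_pos: [383.5, 222.1, 223.0]
orientation: [0.203, 3.134, 0.001]
ft_force: [1.0, 0.5, 0.2]
width: 88.1
grasp_force: 0.0
```

>>> apply_moves(targets=[{"tx": 0.007,"ty": -0.045,"tz": 0.01,"spin": 0},{"tx": 0.014,"ty": -0.09,"tz": 0.02,"spin": 0},{"tx": 0.021,"ty": -0.135,"tz": 0.03,"spin": 0},{"tx": 0.028,"ty": -0.18,"tz": 0.04,"spin": 0},{"tx": 0.035,"ty": -0.225,"tz": 0.05,"spin": 0},{"tx": 0.042,"ty": -0.27,"tz": 0.06,"spin": 0},{"tx": 0.05,"ty": -0.315,"tz": 0.07,"spin": 0},{"tx": 0.058,"ty": -0.36,"tz": 0.07,"spin": 0}])

```text
t: 2.25
ee_pos: [441.7, -138.4, 294.4]
orientation: [0.206, 3.132, -0.001]
ft_force: [1.1, 0.9, -0.3]
width: 87.9
grasp_force: 0.0
```

>>> apply_moves(targets=[{"tx": 0.0,"ty": -0.04,"tz": 0,"spin": 0},{"tx": 0,"ty": -0.08,"tz": 0,"spin": 0},{"tx": 0,"ty": -0.119,"tz": 0,"spin": 0},{"tx": 0,"ty": -0.119,"tz": 0,"spin": 0},{"tx": 0,"ty": -0.119,"tz": 0,"spin": 0},{"tx": 0,"ty": -0.119,"tz": 0,"spin": 0},{"tx": 0,"ty": -0.119,"tz": 0,"spin": 0},{"tx": 0,"ty": -0.119,"tz": 0,"spin": 0}])

```text
t: 3.05
ee_pos: [441.1, -254.1, 292.8]
orientation: [0.203, 3.135, -0.0]
ft_force: [0.6, -0.2, -0.2]
width: 88.0
grasp_force: 0.0
```

```bash
python3 - <<'E'
from h import *
o=ctrl.get_obs();print(o['t'],o['ee_pos'],o['orientation'],o['qpos'])
cv2.imwrite("pics/w1.png",ctrl.get_image("wrist")[:,:,::-1]);print(-cal("wrist")[1].T@cal("wrist")[2])
look("wrist",["weight","frame_s","frame_m","frame_l","weight_tray","weight2"])
E
```

```text
3.05 [ 441.10530459 -254.13436084  292.82136914] [ 2.03060217e-01  3.13486055e+00 -1.42994417e-05] [-5.46102368e-01  1.70258245e-01  1.81182001e+00  7.32347859e-05
  1.15936625e+00 -1.98755895e+00]
[ 370.9019612  -244.9373665   454.95598656]
weight 0.98 [293.9, 264.2, 324.1, 301.1] [ 565.9 -230.2   53.8   27.4   12.7]
weight 0.57 [265.7, 148.4, 293.1, 228.4] [ 435.7 -254.1   94.9   29.9   -8. ]
frame_s 0.92 [229.7, 134.7, 319.2, 228.2] [ 434.4 -256.5  121.5  109.4   -6.6]
frame_s 0.81 [240.3, 142.5, 313.0, 229.1] [ 437.6 -256.5  110.7   94.1   -7.4]
frame_s 0.76 [228.1, 129.3, 321.1, 233.8] [ 431.8 -257.6  130.   119.2   -8.5]
frame_m 0.92 [229.7, 134.7, 319.2, 228.2] [ 438.4 -257.2  129.2  116.3   -6.6]
frame_m 0.81 [240.3, 142.5, 313.0, 229.1] [ 441.8 -257.2  117.6   99.9   -7.4]
frame_m 0.76 [228.1, 129.3, 321.1, 233.8] [ 435.6 -258.3  138.2  126.7   -8.5]
frame_l 0.92 [229.7, 134.7, 319.2, 228.2] [ 442.4 -257.9  136.8  123.1   -6.6]
frame_l 0.81 [240.3, 142.5, 313.0, 229.1] [ 446.  -258.   124.5  105.8   -7.4]
frame_l 0.76 [228.1, 129.3, 321.1, 233.8] [ 439.4 -259.1  146.3  134.1   -8.5]
weight_tray 0.73 [251.1, 252.5, 338.1, 342.4] [ 611.5 -252.7  116.6   91.3  -78.3]
weight_tray 0.6 [518.6, 202.3, 558.4, 233.3] [543.5 136.1  73.2  34.9  66.1]
weight_tray 0.37 [430.6, 260.5, 467.7, 298.1] [633.9  -4.2  59.3  52.5 -87.3]
weight2 0.98 [293.9, 264.2, 324.1, 301.1] [ 602.8 -227.3   64.    32.6   12.7]
weight2 0.57 [265.7, 148.4, 293.1, 228.4] [ 447.9 -255.8  112.9   35.5   -8. ]
```

View pics/w1.png

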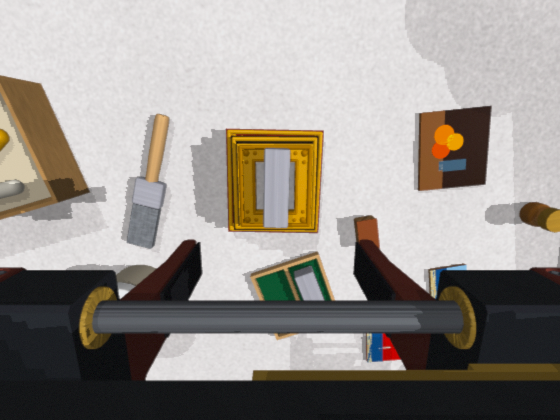

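The wrist view shows the weight at (277,188) along the pile, the frames concentric around (275,181), and the empty tray compartment left of weight2. I go down onto the weight.

>>> apply_moves(targets=[{"tx": -0.001,"ty": 0,"tz": -0.04,"spin": -0.5},{"tx": -0.001,"ty": 0,"tz": -0.08,"spin": -0.5},{"tx": -0.001,"ty": 0,"tz": -0.12,"spin": -0.5},{"tx": -0.001,"ty": 0,"tz": -0.16,"spin": -0.5},{"tx": -0.001,"ty": 0,"tz": -0.185,"spin": -0.5},{"tx": -0.001,"ty": 0,"tz": -0.2,"spin": -0.5},{"tx": -0.001,"ty": 0,"tz": -0.207,"spin": -0.5},{"tx": -0.001,"ty": 0,"tz": -0.207,"spin": -0.5}])

```text
t: 4.25
ee_pos: [439.6, -255.0, 85.0]
orientation: [-0.219, -3.133, -0.001]
ft_force: [-0.4, 0.2, 1.1]
width: 88.1
grasp_force: 0.0
```

>>> apply_moves(targets=[{"tx": 0,"ty": 0,"tz": 0,"spin": 0},{"tx": 0,"ty": 0,"tz": 0,"spin": 0},{"tx": 0,"ty": 0,"tz": 0,"spin": 0},{"tx": 0,"ty": 0,"tz": 0,"spin": 0},{"tx": 0,"ty": 0,"tz": 0,"spin": 0},{"tx": 0,"ty": 0,"tz": 0,"spin": 0},{"tx": 0,"ty": 0,"tz": 0,"spin": 0},{"tx": 0,"ty": 0,"tz": 0,"spin": 0}], gripper=1)

```text
t: 5.05
ee_pos: [440.0, -255.2, 85.7]
orientation: [0.219, 3.134, -0.0]
ft_force: [-0.4, -0.1, 0.8]
width: 29.7
grasp_force: 30.0
```

>>> apply_moves(targets=[{"tx": 0,"ty": 0,"tz": 0.01,"spin": 0},{"tx": 0,"ty": 0,"tz": 0.04,"spin": 0},{"tx": 0,"ty": 0,"tz": 0.08,"spin": 0},{"tx": 0.03,"ty": -0.003,"tz": 0.1,"spin": 3},{"tx": 0.07,"ty": -0.006,"tz": 0.1,"spin": 7},{"tx": 0.11,"ty": -0.01,"tz": 0.1,"spin": 12},{"tx": 0.15,"ty": -0.014,"tz": 0.1,"spin": 17},{"tx": 0.18,"ty": -0.018,"tz": 0.1,"spin": 21.4}])

```text
t: 5.85
ee_pos: [621.7, -272.8, 185.7]
orientation: [0.373, -3.119, -0.0]
ft_force: [0.6, 0.5, -5.2]
width: 29.6
grasp_force: 30.0
```

>>> apply_moves(targets=[{"tx": 0.015,"ty": -0.001,"tz": 0,"spin": 0},{"tx": 0.024,"ty": -0.001,"tz": 0,"spin": 0},{"tx": 0.024,"ty": -0.001,"tz": 0,"spin": 0},{"tx": 0.024,"ty": -0.001,"tz": 0,"spin": 0},{"tx": 0.024,"ty": -0.001,"tz": 0,"spin": 0},{"tx": 0.024,"ty": -0.001,"tz": 0,"spin": 0},{"tx": 0.024,"ty": -0.001,"tz": 0,"spin": 0},{"tx": 0.024,"ty": -0.001,"tz": 0,"spin": 0}])

```text
t: 6.65
ee_pos: [643.7, -274.2, 185.9]
orientation: [-0.366, 3.12, -0.0]
ft_force: [0.3, -0.4, -4.5]
width: 30.1
grasp_force: 30.0
```

```bash
python3 - <<'E'
from h import *
o=ctrl.get_obs();print(o['t'],o['ee_pos'],o['orientation'],o['qpos'])
cv2.imwrite("pics/w2.png",ctrl.get_image("wrist")[:,:,::-1])
look("wrist",["weight_tray","weight2"],2)
look("top",["frame_s","frame_m","frame_l"],3)
E
```

```text
6.65 [ 643.72206114 -274.2111435   185.88799148] [-3.66168173e-01  3.12004606e+00 -1.16202687e-04] [-4.19708658e-01  5.70133879e-01  1.47621380e+00  5.14843800e-06
  1.09509255e+00 -2.22415826e+00]
weight_tray 0.8 [248.6, 138.0, 357.6, 249.0] [ 634.5 -247.   125.4  114.3   12.7]
weight2 0.74 [309.0, 150.0, 346.4, 243.4] [ 629.  -223.4   96.2   33.7   13.3]
weight2 0.57 [250.3, 170.4, 308.7, 343.4] [ 684.3 -262.8  152.7   63.9   13.1]
frame_s 0.95 [370.4, 241.6, 432.7, 309.4] [ 441.3 -248.6  127.9  116.2   -7.1]
frame_s 0.78 [380.9, 245.2, 430.0, 305.8] [ 441.7 -255.2  109.7  101.5   -8.4]
frame_s 0.73 [366.1, 235.5, 435.2, 316.6] [ 442.6 -242.7  146.5  132.2   -9.5]
frame_m 0.95 [370.4, 241.6, 432.7, 309.4] [ 442.4 -255.5  131.3  119.3   -7.1]
frame_m 0.78 [380.9, 245.2, 430.0, 305.8] [ 442.9 -262.3  112.7  104.1   -8.4]
frame_m 0.73 [366.1, 235.5, 435.2, 316.6] [ 443.7 -249.4  150.3  135.7   -9.5]
frame_l 0.95 [370.4, 241.6, 432.7, 309.4] [ 443.6 -262.3  134.7  122.4   -7.1]
frame_l 0.78 [380.9, 245.2, 430.0, 305.8] [ 444.1 -269.3  115.6  106.8   -8.4]
frame_l 0.73 [366.1, 235.5, 435.2, 316.6] [ 444.9 -256.1  154.2  139.2   -9.5]
```

View pics/w2.png

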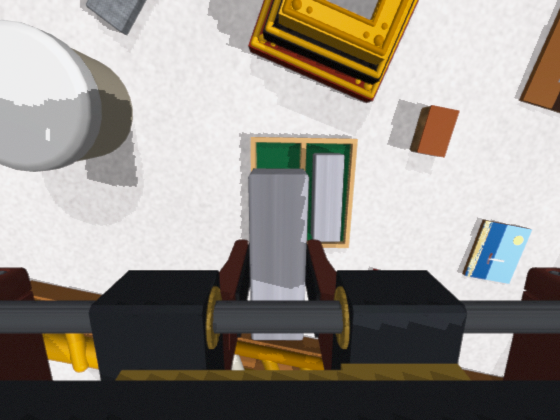

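The wrist view shows the held weight over the left, empty compartment, parallel to the tray, with weight2 untouched at (328,197). I lower it.

>>> apply_moves(targets=[{"tx": 0,"ty": -0.001,"tz": -0.03,"spin": 0},{"tx": 0,"ty": -0.001,"tz": -0.07,"spin": 0},{"tx": 0,"ty": -0.001,"tz": -0.11,"spin": 0},{"tx": 0,"ty": -0.001,"tz": -0.135,"spin": 0},{"tx": 0,"ty": -0.001,"tz": -0.15,"spin": 0},{"tx": 0,"ty": -0.001,"tz": -0.158,"spin": 0},{"tx": 0,"ty": -0.001,"tz": -0.162,"spin": 0},{"tx": 0,"ty": -0.001,"tz": -0.164,"spin": 0}])

```text
t: 7.85
ee_pos: [644.8, -275.5, 22.6]
orientation: [-0.366, 3.119, -0.002]
ft_force: [0.7, -0.0, -4.5]
width: 29.7
grasp_force: 30.0
```

>>> apply_moves(targets=[{"tx": 0,"ty": 0,"tz": -0.0005,"spin": 0},{"tx": 0,"ty": 0,"tz": -0.001,"spin": 0},{"tx": 0,"ty": 0,"tz": -0.0015,"spin": 0},{"tx": 0,"ty": 0,"tz": -0.002,"spin": 0},{"tx": 0,"ty": 0,"tz": -0.0023,"spin": 0},{"tx": 0,"ty": 0,"tz": -0.0026,"spin": 0},{"tx": 0,"ty": 0,"tz": -0.0026,"spin": 0},{"tx": 0,"ty": 0,"tz": -0.0026,"spin": 0}])

```text
t: 8.65
ee_pos: [643.9, -275.1, 19.0]
orientation: [0.366, -3.12, -0.0]
ft_force: [-0.3, -0.1, -5.3]
width: 29.8
grasp_force: 30.0
```

>>> apply_moves(targets=[{"tx": 0,"ty": 0,"tz": -0.0002,"spin": 0},{"tx": 0,"ty": 0,"tz": -0.0004,"spin": 0},{"tx": 0,"ty": 0,"tz": -0.0006,"spin": 0},{"tx": 0,"ty": 0,"tz": -0.0008,"spin": 0},{"tx": 0,"ty": 0,"tz": -0.001,"spin": 0},{"tx": 0,"ty": 0,"tz": -0.001,"spin": 0},{"tx": 0,"ty": 0,"tz": -0.001,"spin": 0},{"tx": 0,"ty": 0,"tz": -0.001,"spin": 0}])

```text
t: 9.45
ee_pos: [644.0, -275.1, 18.8]
orientation: [-0.366, 3.12, -0.0]
ft_force: [-3.6, 1.9, 6.0]
width: 29.8
grasp_force: 30.0
```

Contact. Now a small opening (to about 39 mm), then up.

>>> apply_moves(targets=[{"tx": 0,"ty": 0,"tz": 0,"spin": 0},{"tx": 0,"ty": 0,"tz": 0,"spin": 0},{"tx": 0,"ty": 0,"tz": 0,"spin": 0},{"tx": 0,"ty": 0,"tz": 0,"spin": 0},{"tx": 0,"ty": 0,"tz": 0,"spin": 0},{"tx": 0,"ty": 0,"tz": 0,"spin": 0},{"tx": 0,"ty": 0,"tz": 0,"spin": 0},{"tx": 0,"ty": 0,"tz": 0,"spin": 0}], gripper=0.12)

```text
t: 10.25
ee_pos: [644.0, -275.1, 18.1]
orientation: [-0.367, 3.12, -0.0]
ft_force: [-0.3, 1.5, -0.1]
width: 38.8
grasp_force: 0.0
```

>>> apply_moves(targets=[{"tx": 0,"ty": 0,"tz": 0.01,"spin": 0},{"tx": 0,"ty": 0,"tz": 0.03,"spin": 0},{"tx": 0,"ty": 0,"tz": 0.07,"spin": 0},{"tx": 0,"ty": 0,"tz": 0.11,"spin": 0},{"tx": -0.03,"ty": 0.003,"tz": 0.14,"spin": -5},{"tx": -0.07,"ty": 0.006,"tz": 0.16,"spin": -10},{"tx": -0.11,"ty": 0.009,"tz": 0.18,"spin": -15},{"tx": -0.15,"ty": 0.012,"tz": 0.19,"spin": -20}])

```text
t: 11.05
ee_pos: [493.5, -263.4, 211.7]
orientation: [0.186, 3.132, -0.003]
ft_force: [0.0, -0.9, 0.0]
width: 38.3
grasp_force: 0.0
```

>>> apply_moves(targets=[{"tx": -0.03,"ty": 0.003,"tz": 0,"spin": -0.4},{"tx": -0.054,"ty": 0.006,"tz": 0,"spin": -0.4},{"tx": -0.054,"ty": 0.006,"tz": 0,"spin": -0.4},{"tx": -0.054,"ty": 0.006,"tz": 0,"spin": -0.4},{"tx": -0.054,"ty": 0.006,"tz": 0,"spin": -0.4},{"tx": -0.054,"ty": 0.006,"tz": 0,"spin": -0.4},{"tx": -0.054,"ty": 0.006,"tz": 0,"spin": -0.4},{"tx": -0.054,"ty": 0.006,"tz": 0,"spin": -0.4}])

```text
t: 11.85
ee_pos: [440.3, -257.1, 207.8]
orientation: [-0.191, -3.135, -0.0]
ft_force: [-0.2, 0.4, 0.8]
width: 39.0
grasp_force: 0.0
```

```bash
python3 - <<'E'
from h import *
o=ctrl.get_obs();print(o['t'],o['ee_pos'],o['orientation'],o['width'])
cv2.imwrite("pics/w3.png",ctrl.get_image("wrist")[:,:,::-1])
look("wrist",["frame_s"],4)
look("top",["weight"],2)
E
```

```text
11.85 [ 440.31649352 -257.08437752  207.80657263] [-1.91171913e-01 -3.13539478e+00 -2.99546409e-04] 39.007756051380696
frame_s 0.69 [216.9, 128.6, 337.3, 250.0] [ 429.  -257.4  124.7  116.3   -8.2]
frame_s 0.64 [229.3, 145.5, 325.4, 253.9] [ 437.6 -256.   110.    95.4   -6.9]
frame_s 0.58 [220.1, 134.1, 331.3, 240.4] [ 426.1 -256.1  106.2  105.9   83.1]
weight 0.82 [390.4, 163.9, 414.7, 209.8] [ 624.8 -252.6   92.1   37.1   12.9]
weight 0.57 [370.5, 162.8, 392.3, 211.8] [ 614.8 -203.1   91.9   34.5   13. ]
```

View pics/w3.png

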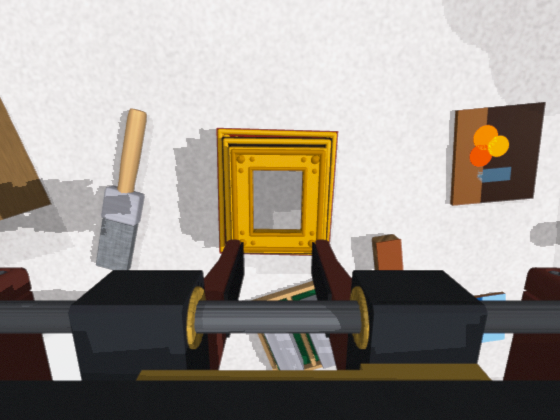

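The top view puts the weight in its compartment. The wrist view shows frame_s centred under the gripper at (277,201). I grip its +y long rail with one finger in the opening.

>>> apply_moves(targets=[{"tx": 0.004,"ty": 0.036,"tz": -0.01,"spin": 0},{"tx": 0.004,"ty": 0.036,"tz": -0.05,"spin": 0},{"tx": 0.004,"ty": 0.036,"tz": -0.09,"spin": 0},{"tx": 0.004,"ty": 0.036,"tz": -0.12,"spin": 0},{"tx": 0.004,"ty": 0.036,"tz": -0.135,"spin": 0},{"tx": 0.004,"ty": 0.036,"tz": -0.143,"spin": 0},{"tx": 0.004,"ty": 0.036,"tz": -0.1485,"spin": 0},{"tx": 0.004,"ty": 0.036,"tz": -0.1485,"spin": 0}])

```text
t: 12.9
ee_pos: [444.1, -221.3, 59.6]
orientation: [0.192, 3.136, -0.0]
ft_force: [-0.3, 0.2, 0.0]
width: 38.5
grasp_force: 0.0
```

>>> apply_moves(targets=[{"tx": 0,"ty": 0,"tz": 0,"spin": 0},{"tx": 0,"ty": 0,"tz": 0,"spin": 0},{"tx": 0,"ty": 0,"tz": 0,"spin": 0},{"tx": 0,"ty": 0,"tz": 0,"spin": 0},{"tx": 0,"ty": 0,"tz": 0,"spin": 0},{"tx": 0,"ty": 0,"tz": 0,"spin": 0},{"tx": 0,"ty": 0,"tz": 0,"spin": 0},{"tx": 0,"ty": 0,"tz": 0,"spin": 0}], gripper=1)

```text
t: 13.7
ee_pos: [444.5, -221.4, 60.4]
orientation: [0.192, 3.134, -0.001]
ft_force: [-1.0, 0.1, 6.3]
width: 21.8
grasp_force: 30.0
```

>>> apply_moves(targets=[{"tx": 0,"ty": 0,"tz": 0.004,"spin": 0},{"tx": 0,"ty": 0,"tz": 0.01,"spin": 0},{"tx": 0,"ty": 0,"tz": 0.03,"spin": 0},{"tx": 0,"ty": 0,"tz": 0.06,"spin": 0},{"tx": 0,"ty": 0,"tz": 0.09,"spin": 0},{"tx": 0.02,"ty": 0.025,"tz": 0.11,"spin": 2},{"tx": 0.045,"ty": 0.055,"tz": 0.11,"spin": 4},{"tx": 0.075,"ty": 0.09,"tz": 0.11,"spin": 6}])

```text
t: 14.5
ee_pos: [519.6, -130.8, 171.1]
orientation: [0.028, 3.14, -0.001]
ft_force: [0.4, -0.9, -0.9]
width: 21.7
grasp_force: 30.0
```

>>> apply_moves(targets=[{"tx": 0.025,"ty": 0.03,"tz": 0,"spin": 1},{"tx": 0.05,"ty": 0.06,"tz": 0,"spin": 2},{"tx": 0.08,"ty": 0.1,"tz": 0,"spin": 2.2},{"tx": 0.11,"ty": 0.135,"tz": 0,"spin": 2.2},{"tx": 0.13,"ty": 0.16,"tz": 0,"spin": 2.2},{"tx": 0.135,"ty": 0.167,"tz": 0,"spin": 2.2},{"tx": 0.135,"ty": 0.167,"tz": 0,"spin": 2.2},{"tx": 0.135,"ty": 0.167,"tz": 0,"spin": 2.2}])

```text
t: 15.3
ee_pos: [652.8, 35.0, 169.3]
orientation: [0.032, -3.14, 0.001]
ft_force: [-1.1, -1.1, -1.8]
width: 21.6
grasp_force: 30.0
```

```bash
python3 - <<'E'
from h import *
o=ctrl.get_obs();print(o['t'],o['ee_pos'],o['orientation'],o['width'],o['ft_force'])
cv2.imwrite("pics/w4.png",ctrl.get_image("wrist")[:,:,::-1])
look("wrist",["picture_s"],4)
Z['frame_s']=o['ee_pos'][2]+12.5
look("wrist",["frame_s"],2)
look("top",["picture_l"],3)
E
```

```text
15.3 [652.80389876  35.03467249 169.33905021] [ 3.24196609e-02 -3.13995278e+00  5.72813954e-04] 21.558539428279808 [-1.11171427 -1.1216424  -1.83650256]
picture_s 0.69 [172.6, 241.3, 180.3, 270.5] [723.6 -80.5  31.    6.9   0. ]
picture_s 0.68 [412.6, 140.7, 498.2, 224.4] [632.3 224.1  93.   82.1   1.9]
picture_s 0.61 [221.0, 205.6, 258.1, 228.3] [674.7  -7.   40.1  25.4 -88.8]
frame_s 0.92 [110.3, 160.0, 300.5, 350.4] [634.5  -1.   93.8  77.  -89.2]
frame_s 0.87 [1.3, 0.0, 42.0, 65.0] [541.6 -80.8  26.7  17.6 -10.1]
picture_l 0.82 [165.0, 165.5, 193.5, 205.5] [645.1 248.4 103.2  48.8 -26.2]
picture_l 0.65 [318.6, 123.0, 342.2, 158.0] [ 7.459e+02 -1.135e+02  7.730e+01  5.160e+01 -5.000e-01]
```

View pics/w4.png

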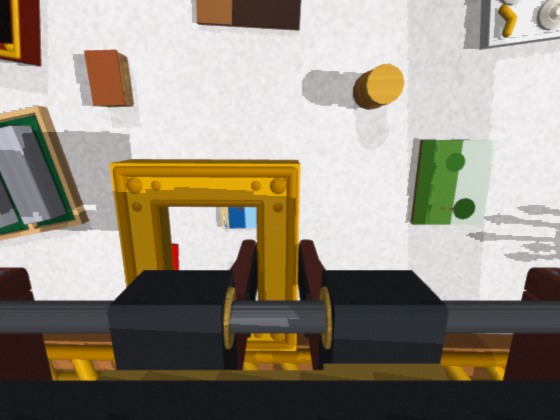

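The frame hangs level in the gripper. The picture's near edge shows through the opening at row ~206, columns 217–257.

```bash
python3 - <<'E'
from h import *
C=cal("wrist")
print("pic near edge",toworld([[219,206],[255,206]],6,C).round(1))
print("frame top outer near corners",toworld([[113,164],[299,164]],181.5,C).round(1), "inner near",toworld([[170,206],[258,206]],181.5,C).round(1))
T=cal("top");img=ctrl.get_image("wrist")
cv2.imwrite("pics/c4.png",cv2.resize(img[150:290,100:320,::-1],None,fx=3,fy=3))
E
```

```text
pic near edge [[663.5 -28.4]
 [662.7  11.3]]
frame top outer near corners [[600.  -46.2]
 [598.   45.1]] inner near [[620.7 -19.7]
 [619.7  25.1]]
```

View pics/c4.png

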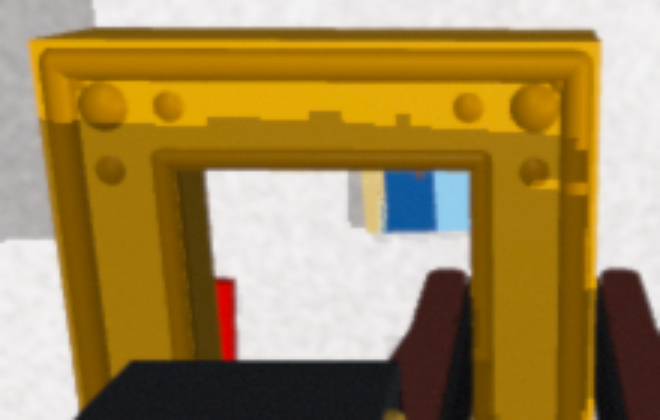

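>>> apply_moves(targets=[{"tx": 0,"ty": 0,"tz": -0.03,"spin": 0},{"tx": 0,"ty": 0,"tz": -0.06,"spin": 0},{"tx": 0,"ty": 0,"tz": -0.09,"spin": 0},{"tx": 0,"ty": 0,"tz": -0.11,"spin": 0},{"tx": 0,"ty": 0,"tz": -0.12,"spin": 0},{"tx": 0,"ty": 0,"tz": -0.12,"spin": 0},{"tx": 0,"ty": 0,"tz": -0.12,"spin": 0},{"tx": 0,"ty": 0,"tz": -0.12,"spin": 0}])

```text
t: 16.5
ee_pos: [655.0, 35.9, 51.0]
orientation: [-0.033, 3.139, 0.0]
ft_force: [0.1, -0.8, -1.2]
width: 21.8
grasp_force: 30.0
```

```bash
python3 - <<'E'
from h import *
C=cal("wrist");o=ctrl.get_obs();print(o['ee_pos'],o['ft_force'],o['orientation'])
img=ctrl.get_image("wrist")
cv2.imwrite("pics/c5.png",cv2.resize(img[130:290,80:320,::-1],None,fx=3,fy=3))
np.savez("c5.npz",K=C[0],R=C[1],t=C[2])
E
```

```text
[655.01432349  35.90362938  51.03197513] [ 0.08175238 -0.75136552 -1.17326539] [-3.28169779e-02  3.13904758e+00  8.88059114e-05]
```

View pics/c5.png

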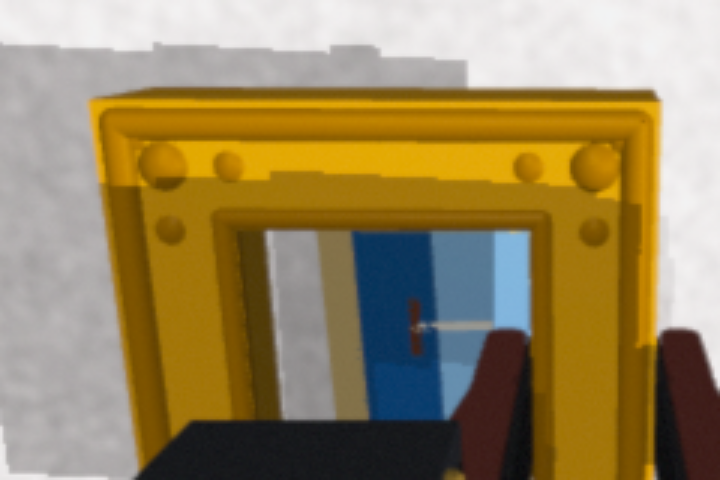

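```bash
python3 - <<'E'
from h import *
d=np.load("c5.npz");C=(d['K'],d['R'],d['t'])
p=lambda c,r:[80+c/3,130+r/3]
print(-C[1].T@C[2])
print("left edge z6",toworld([p(318,232),p(337,418)],6,C).round(1))
print("bands z6",toworld([p(353,300),p(430,300),p(415,326)],6,C).round(1))
print("frame outer top z63",toworld([p(93,100),p(658,100)],63,C).round(1))
print("frame top-lip bottom inner left z49.5",toworld([p(268,232)],49.5,C).round(1))
# top view S corners
ctrl.get_image("top")
E
```

```text
[583.87573211  34.70994856 213.00173253]
left edge z6 [[637.1 -28.1]
 [684.5 -26. ]]
bands z6 [[653.6 -20.6]
 [653.2  -2.3]
 [659.9  -6. ]]
frame outer top z63 [[601.  -46.3]
 [598.9  45.9]]
frame top-lip bottom inner left z49.5 [[626.1 -24.1]]
```

>>> apply_moves(targets=[{"tx": 0,"ty": 0.001,"tz": -0.01,"spin": 0},{"tx": 0,"ty": 0.001,"tz": -0.02,"spin": 0},{"tx": 0,"ty": 0.001,"tz": -0.027,"spin": 0},{"tx": 0,"ty": 0.001,"tz": -0.032,"spin": 0},{"tx": 0,"ty": 0.001,"tz": -0.0345,"spin": 0},{"tx": 0,"ty": 0.001,"tz": -0.036,"spin": 0},{"tx": 0,"ty": 0.001,"tz": -0.037,"spin": 0},{"tx": 0,"ty": 0.001,"tz": -0.037,"spin": 0}])

```text
t: 17.4
ee_pos: [654.1, 36.9, 12.7]
orientation: [-0.033, 3.141, 0.0]
ft_force: [-0.0, -0.9, -0.6]
width: 21.6
grasp_force: 30.0
```

>>> apply_moves(targets=[{"tx": 0,"ty": 0,"tz": -0.0002,"spin": 0},{"tx": 0,"ty": 0,"tz": -0.0004,"spin": 0},{"tx": 0,"ty": 0,"tz": -0.0006,"spin": 0},{"tx": 0,"ty": 0,"tz": -0.0008,"spin": 0},{"tx": 0,"ty": 0,"tz": -0.001,"spin": 0},{"tx": 0,"ty": 0,"tz": -0.001,"spin": 0},{"tx": 0,"ty": 0,"tz": -0.001,"spin": 0},{"tx": 0,"ty": 0,"tz": -0.001,"spin": 0}])

```text
t: 18.2
ee_pos: [654.2, 36.9, 12.4]
orientation: [-0.033, 3.141, -0.0]
ft_force: [-2.3, 0.8, 6.4]
width: 21.8
grasp_force: 30.0
```

>>> apply_moves(targets=[{"tx": 0,"ty": 0,"tz": 0,"spin": 0},{"tx": 0,"ty": 0,"tz": 0,"spin": 0},{"tx": 0,"ty": 0,"tz": 0,"spin": 0},{"tx": 0,"ty": 0,"tz": 0,"spin": 0},{"tx": 0,"ty": 0,"tz": 0,"spin": 0},{"tx": 0,"ty": 0,"tz": 0,"spin": 0},{"tx": 0,"ty": 0,"tz": 0,"spin": 0},{"tx": 0,"ty": 0,"tz": 0,"spin": 0}], gripper=0.12)

```text
t: 19.0
ee_pos: [653.9, 36.8, 11.5]
orientation: [0.033, -3.141, 0.0]
ft_force: [-0.3, -0.6, -0.5]
width: 38.7
grasp_force: 0.0
```

>>> apply_moves(targets=[{"tx": 0,"ty": 0,"tz": 0.01,"spin": 0},{"tx": 0,"ty": 0,"tz": 0.03,"spin": 0},{"tx": 0,"ty": 0,"tz": 0.07,"spin": 0},{"tx": 0,"ty": 0,"tz": 0.11,"spin": 0},{"tx": -0.02,"ty": -0.025,"tz": 0.14,"spin": -2},{"tx": -0.05,"ty": -0.06,"tz": 0.15,"spin": -4},{"tx": -0.08,"ty": -0.1,"tz": 0.15,"spin": -6},{"tx": -0.11,"ty": -0.135,"tz": 0.15,"spin": -8.2}])

```text
t: 19.8
ee_pos: [543.2, -99.4, 163.1]
orientation: [0.193, 3.133, -0.001]
ft_force: [-0.0, -1.2, -0.3]
width: 38.5
grasp_force: 0.0
```

>>> apply_moves(targets=[{"tx": -0.025,"ty": -0.03,"tz": 0,"spin": 0},{"tx": -0.05,"ty": -0.06,"tz": 0,"spin": 0},{"tx": -0.075,"ty": -0.09,"tz": 0,"spin": 0},{"tx": -0.099,"ty": -0.113,"tz": 0,"spin": 0},{"tx": -0.099,"ty": -0.113,"tz": 0,"spin": 0},{"tx": -0.099,"ty": -0.113,"tz": 0,"spin": 0},{"tx": -0.099,"ty": -0.113,"tz": 0,"spin": 0},{"tx": -0.099,"ty": -0.113,"tz": 0,"spin": 0}])

```text
t: 20.6
ee_pos: [445.8, -210.6, 161.8]
orientation: [0.19, 3.135, -0.0]
ft_force: [0.3, -0.4, 0.1]
width: 38.7
grasp_force: 0.0
```

```bash
python3 - <<'E'
from h import *
o=ctrl.get_obs();print(o['t'],o['ee_pos'],o['orientation'],o['width'])
a=ctrl.get_image("wrist")[:,:,::-1];b=ctrl.get_image("top")[:,:,::-1]
cv2.imwrite("pics/w6.png",cv2.resize(np.hstack([a[:, 80:400],b[120:330,120:450].repeat(2,0).repeat(2,1)[:,:]]),None,fx=.8,fy=.8))
look("wrist",["frame_m"],3)
look("top",["frame_m"],3)
Z['frame_s']=24;look("top",["frame_s"],4)
E
```

```text
20.6 [ 445.78595016 -210.55776289  161.79495704] [ 1.89698615e-01  3.13527383e+00 -2.30352188e-04] 38.71605118285833
frame_m 0.96 [155.9, 126.3, 296.9, 273.3] [ 435.1 -253.5  137.9  124.    -7.5]
frame_m 0.92 [487.0, 301.5, 511.3, 380.4] [635.5   4.6  57.2  22.7  -6.9]
frame_m 0.71 [161.3, 135.4, 286.7, 272.1] [ 438.2 -257.7  128.9  115.8   -7.5]
frame_m 0.8 [260.3, 153.5, 304.7, 203.3] [6.481e+02 5.000e-01 1.085e+02 9.060e+01 1.200e+00]
frame_m 0.79 [370.4, 257.6, 394.5, 303.5] [ 407.7 -213.8   47.5   44.8   -7. ]
frame_m 0.71 [363.1, 238.3, 404.4, 308.3] [ 403.5 -206.2   59.3   51.7   81.1]
frame_s 0.93 [260.7, 153.4, 305.2, 203.9] [6.545e+02 1.000e-01 1.114e+02 9.300e+01 1.300e+00]
frame_s 0.87 [362.8, 236.9, 405.5, 311.5] [ 402.7 -211.7   61.9   53.4   80.3]
frame_s 0.66 [372.5, 243.7, 406.9, 303.0] [ 408.  -220.3   51.4   49.8   85.3]
```

View pics/w6.png

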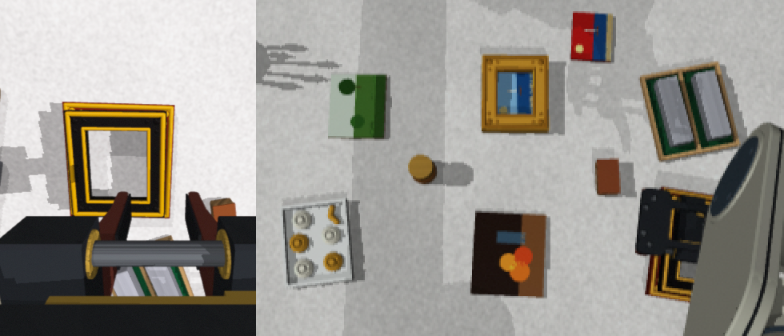

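The tray, its two weights and the fitted frame_s look right, and frame_m is exposed. The gripper is over its +y rail, so I grip frame_m.

>>> apply_moves(targets=[{"tx": 0.002,"ty": 0,"tz": -0.03,"spin": 0},{"tx": 0.002,"ty": 0,"tz": -0.06,"spin": 0},{"tx": 0.002,"ty": 0,"tz": -0.085,"spin": 0},{"tx": 0.002,"ty": 0,"tz": -0.105,"spin": 0},{"tx": 0.002,"ty": 0,"tz": -0.118,"spin": 0},{"tx": 0.002,"ty": 0,"tz": -0.124,"spin": 0},{"tx": 0.002,"ty": 0,"tz": -0.126,"spin": 0},{"tx": 0.002,"ty": 0,"tz": -0.126,"spin": 0}])

```text
t: 21.8
ee_pos: [447.3, -211.3, 36.0]
orientation: [0.192, 3.135, -0.0]
ft_force: [0.3, -0.6, 0.6]
width: 38.9
grasp_force: 0.0
```

>>> apply_moves(targets=[{"tx": 0,"ty": 0,"tz": 0,"spin": 0},{"tx": 0,"ty": 0,"tz": 0,"spin": 0},{"tx": 0,"ty": 0,"tz": 0,"spin": 0},{"tx": 0,"ty": 0,"tz": 0,"spin": 0},{"tx": 0,"ty": 0,"tz": 0,"spin": 0},{"tx": 0,"ty": 0,"tz": 0,"spin": 0},{"tx": 0,"ty": 0,"tz": 0,"spin": 0},{"tx": 0,"ty": 0,"tz": 0,"spin": 0}], gripper=1)

```text
t: 22.6
ee_pos: [447.4, -211.4, 36.2]
orientation: [0.192, 3.135, -0.001]
ft_force: [-1.3, -0.3, 6.3]
width: 21.6
grasp_force: 30.0
```

>>> apply_moves(targets=[{"tx": 0,"ty": 0,"tz": 0.004,"spin": 0},{"tx": 0,"ty": 0,"tz": 0.01,"spin": 0},{"tx": 0,"ty": 0,"tz": 0.03,"spin": 0},{"tx": 0,"ty": 0,"tz": 0.06,"spin": 0},{"tx": 0.005,"ty": 0.01,"tz": 0.09,"spin": 0},{"tx": 0.016,"ty": 0.04,"tz": 0.11,"spin": 2},{"tx": 0.032,"ty": 0.08,"tz": 0.12,"spin": 4},{"tx": 0.048,"ty": 0.12,"tz": 0.12,"spin": 6}])

```text
t: 23.4
ee_pos: [496.2, -90.3, 157.8]
orientation: [0.027, 3.138, -0.001]
ft_force: [0.3, 0.3, -1.4]
width: 21.8
grasp_force: 30.0
```

>>> apply_moves(targets=[{"tx": 0.016,"ty": 0.04,"tz": 0,"spin": 1},{"tx": 0.032,"ty": 0.08,"tz": 0,"spin": 2},{"tx": 0.048,"ty": 0.12,"tz": 0,"spin": 2.5},{"tx": 0.064,"ty": 0.16,"tz": 0,"spin": 2.5},{"tx": 0.08,"ty": 0.2,"tz": 0,"spin": 2.5},{"tx": 0.096,"ty": 0.24,"tz": 0,"spin": 2.5},{"tx": 0.112,"ty": 0.28,"tz": 0,"spin": 2.5},{"tx": 0.125,"ty": 0.315,"tz": 0,"spin": 2.5}])

```text
t: 24.2
ee_pos: [620.2, 226.0, 155.8]
orientation: [-0.042, 3.141, 0.0]
ft_force: [-0.1, -0.0, -0.8]
width: 21.8
grasp_force: 30.0
```

>>> apply_moves(targets=[{"tx": 0.01,"ty": 0.03,"tz": -0.01,"spin": 0},{"tx": 0.0155,"ty": 0.0455,"tz": -0.02,"spin": 0},{"tx": 0.0155,"ty": 0.0455,"tz": -0.04,"spin": 0},{"tx": 0.0155,"ty": 0.0455,"tz": -0.06,"spin": 0},{"tx": 0.0155,"ty": 0.0455,"tz": -0.075,"spin": 0},{"tx": 0.0155,"ty": 0.0455,"tz": -0.08,"spin": 0},{"tx": 0.0155,"ty": 0.0455,"tz": -0.08,"spin": 0},{"tx": 0.0155,"ty": 0.0455,"tz": -0.08,"spin": 0}])

```text
t: 25.0
ee_pos: [636.0, 269.2, 76.3]
orientation: [-0.04, 3.14, 0.0]
ft_force: [0.1, 0.3, -1.3]
width: 21.5
grasp_force: 30.0
```

```bash
python3 - <<'E'
from h import *
o=ctrl.get_obs();print(o['t'],o['ee_pos'],o['orientation'],o['width'],o['ft_force'])
C=cal("wrist");np.savez("c7.npz",K=C[0],R=C[1],t=C[2])
a=ctrl.get_image("wrist")[:,:,::-1]
cv2.imwrite("pics/c7.png",cv2.resize(a[110:300,80:340],None,fx=3,fy=3))
E
```

```text
25.0 [635.96384919 269.20748714  76.29490892] [-4.04361781e-02  3.14045353e+00  4.85324180e-04] 21.52438132076907 [ 0.0921216   0.28959633 -1.30139178]
```

View pics/c7.png

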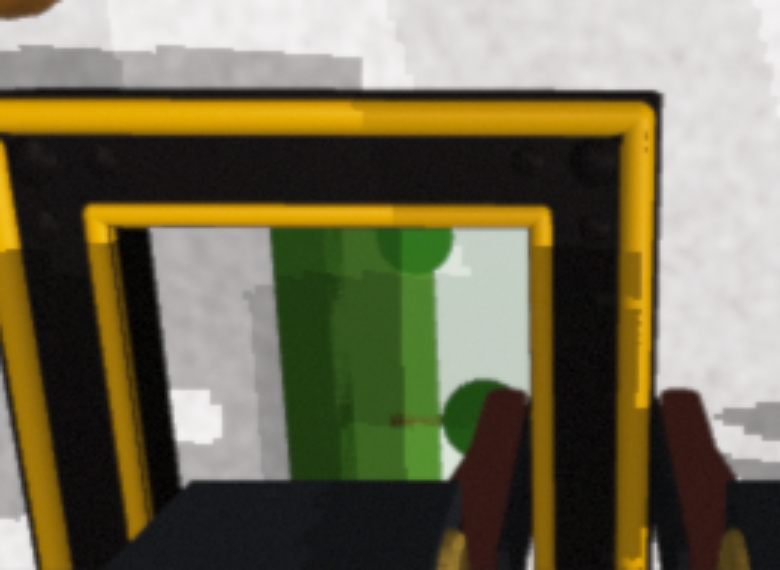

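The view shows picture_m's left edge through the opening, crop columns 271→290. I compute its position against the frame.

```bash
python3 - <<'E'
from h import *
d=np.load("c7.npz");C=(d['K'],d['R'],d['t'])
p=lambda c,r:[80+c/3,110+r/3]
print("left edge z6",toworld([p(271,230),p(290,480)],6,C).round(1), "exp left", 223.5-39)
print("frame right z88.5",toworld([p(661,98)],88.5,C).round(1),"sight R",toworld([p(550,210)],88.5,C).round(1),toworld([p(87,210)],88.5,C).round(1))
E
```

```text
left edge z6 [[608.6 186.3]
 [678.8 187.1]] exp left 184.5
frame right z88.5 [[570. 279.]] sight R [[588.5 261.5]] [[590.6 185. ]]
```

>>> apply_moves(targets=[{"tx": 0,"ty": 0.0015,"tz": -0.015,"spin": 0},{"tx": 0,"ty": 0.0015,"tz": -0.032,"spin": 0},{"tx": 0,"ty": 0.0015,"tz": -0.046,"spin": 0},{"tx": 0,"ty": 0.0015,"tz": -0.055,"spin": 0},{"tx": 0,"ty": 0.0015,"tz": -0.06,"spin": 0},{"tx": 0,"ty": 0.0015,"tz": -0.062,"spin": 0},{"tx": 0,"ty": 0.0015,"tz": -0.063,"spin": 0},{"tx": 0,"ty": 0.0015,"tz": -0.063,"spin": 0}])

```text
t: 25.85
ee_pos: [635.8, 271.0, 12.9]
orientation: [-0.041, 3.141, 0.0]
ft_force: [-0.7, -0.3, -1.5]
width: 21.7
grasp_force: 30.0
```

>>> apply_moves(targets=[{"tx": 0,"ty": 0,"tz": -0.0002,"spin": 0},{"tx": 0,"ty": 0,"tz": -0.0004,"spin": 0},{"tx": 0,"ty": 0,"tz": -0.0006,"spin": 0},{"tx": 0,"ty": 0,"tz": -0.0008,"spin": 0},{"tx": 0,"ty": 0,"tz": -0.001,"spin": 0},{"tx": 0,"ty": 0,"tz": -0.001,"spin": 0},{"tx": 0,"ty": 0,"tz": -0.001,"spin": 0},{"tx": 0,"ty": 0,"tz": -0.001,"spin": 0}])

```text
t: 26.65
ee_pos: [635.7, 271.0, 12.3]
orientation: [-0.041, 3.141, 0.0]
ft_force: [-2.6, -0.0, 4.9]
width: 21.3
grasp_force: 30.0
```

>>> apply_moves(targets=[{"tx": 0,"ty": 0,"tz": 0,"spin": 0},{"tx": 0,"ty": 0,"tz": 0,"spin": 0},{"tx": 0,"ty": 0,"tz": 0,"spin": 0},{"tx": 0,"ty": 0,"tz": 0,"spin": 0},{"tx": 0,"ty": 0,"tz": 0,"spin": 0},{"tx": 0,"ty": 0,"tz": 0,"spin": 0},{"tx": 0,"ty": 0,"tz": 0,"spin": 0},{"tx": 0,"ty": 0,"tz": 0,"spin": 0}], gripper=0.12)

```text
t: 27.45
ee_pos: [635.5, 270.9, 11.6]
orientation: [-0.041, 3.141, -0.0]
ft_force: [-0.2, 1.1, -0.2]
width: 38.3
grasp_force: 0.0
```

>>> apply_moves(targets=[{"tx": 0,"ty": 0,"tz": 0.01,"spin": 0},{"tx": 0,"ty": 0,"tz": 0.03,"spin": 0},{"tx": 0,"ty": 0,"tz": 0.07,"spin": 0},{"tx": 0,"ty": 0,"tz": 0.11,"spin": 0},{"tx": -0.016,"ty": -0.04,"tz": 0.13,"spin": -2},{"tx": -0.032,"ty": -0.08,"tz": 0.14,"spin": -4},{"tx": -0.048,"ty": -0.12,"tz": 0.14,"spin": -6},{"tx": -0.064,"ty": -0.16,"tz": 0.14,"spin": -8.5}])

```text
t: 28.25
ee_pos: [571.1, 109.7, 153.1]
orientation: [0.193, 3.133, 0.001]
ft_force: [-0.2, -0.9, -0.6]
width: 38.8
grasp_force: 0.0
```

>>> apply_moves(targets=[{"tx": -0.016,"ty": -0.04,"tz": 0,"spin": 0},{"tx": -0.032,"ty": -0.08,"tz": 0,"spin": 0},{"tx": -0.048,"ty": -0.12,"tz": 0,"spin": 0},{"tx": -0.064,"ty": -0.16,"tz": 0,"spin": 0},{"tx": -0.08,"ty": -0.2,"tz": 0,"spin": 0},{"tx": -0.096,"ty": -0.24,"tz": 0,"spin": 0},{"tx": -0.11,"ty": -0.28,"tz": 0,"spin": 0},{"tx": -0.123,"ty": -0.3125,"tz": 0,"spin": 0}])

```text
t: 29.05
ee_pos: [447.9, -203.6, 152.5]
orientation: [0.193, 3.134, -0.001]
ft_force: [1.0, -0.3, -0.8]
width: 38.4
grasp_force: 0.0
```

```bash
python3 - <<'E'
from h import *
o=ctrl.get_obs();print(o['t'],o['ee_pos'],o['orientation'],o['width'])
look("wrist",["frame_l"],2)
look("top",["frame_l"],3)
Z['frame_m']=24;look("top",["frame_m"],4)
E
```

```text
29.05 [ 447.8737165  -203.63827106  152.53990756] [ 1.92712749e-01  3.13428121e+00 -1.11128354e-03] 38.37811990475216
frame_l 0.93 [488.3, 333.9, 509.1, 379.2] [651.5  20.3  60.3  21.2  -6.9]
frame_l 0.88 [146.3, 128.2, 291.4, 275.0] [ 438.5 -261.9  148.7  135.6   -8.7]
frame_l 0.95 [259.1, 154.4, 305.2, 206.0] [654.6   1.1 111.4  94.9   1.2]
frame_l 0.83 [365.2, 238.0, 397.4, 308.3] [ 407.2 -205.5   58.    46.6   -8.3]
frame_l 0.61 [153.2, 153.5, 213.3, 213.4] [638.5 222.3 133.3 121.6   1.2]
frame_m 0.92 [257.3, 153.8, 305.6, 204.4] [6.546e+02 2.000e-01 1.114e+02 9.300e+01 1.200e+00]
frame_m 0.82 [366.1, 233.8, 396.9, 310.1] [ 406.  -202.4   62.6   43.1   -1.5]
frame_m 0.73 [153.3, 156.8, 210.6, 214.5] [636.2 222.4 133.1 118.    1.3]
```

>>> apply_moves(targets=[{"tx": 0.001,"ty": -0.001,"tz": -0.03,"spin": -1},{"tx": 0.001,"ty": -0.001,"tz": -0.065,"spin": -1},{"tx": 0.001,"ty": -0.001,"tz": -0.095,"spin": -1},{"tx": 0.001,"ty": -0.001,"tz": -0.118,"spin": -1},{"tx": 0.001,"ty": -0.001,"tz": -0.132,"spin": -1},{"tx": 0.001,"ty": -0.001,"tz": -0.138,"spin": -1},{"tx": 0.001,"ty": -0.001,"tz": -0.14,"spin": -1},{"tx": 0.001,"ty": -0.001,"tz": -0.14,"spin": -1}])

```text
t: 30.15
ee_pos: [450.1, -202.6, 12.1]
orientation: [0.218, 3.133, -0.001]
ft_force: [-0.2, -0.5, 0.3]
width: 38.7
grasp_force: 0.0
```

>>> apply_moves(targets=[{"tx": 0,"ty": 0,"tz": 0,"spin": 0},{"tx": 0,"ty": 0,"tz": 0,"spin": 0},{"tx": 0,"ty": 0,"tz": 0,"spin": 0},{"tx": 0,"ty": 0,"tz": 0,"spin": 0},{"tx": 0,"ty": 0,"tz": 0,"spin": 0},{"tx": 0,"ty": 0,"tz": 0,"spin": 0},{"tx": 0,"ty": 0,"tz": 0,"spin": 0},{"tx": 0,"ty": 0,"tz": 0,"spin": 0}], gripper=1)

```text
t: 30.95
ee_pos: [450.0, -203.0, 12.3]
orientation: [0.22, 3.133, -0.001]
ft_force: [-1.0, 0.0, 6.5]
width: 21.5
grasp_force: 30.0
```

>>> apply_moves(targets=[{"tx": 0,"ty": 0,"tz": 0.004,"spin": 0},{"tx": 0,"ty": 0,"tz": 0.01,"spin": 0},{"tx": 0,"ty": 0,"tz": 0.03,"spin": 0},{"tx": 0,"ty": 0.01,"tz": 0.06,"spin": 0},{"tx": -0.002,"ty": 0.04,"tz": 0.08,"spin": 2},{"tx": -0.004,"ty": 0.08,"tz": 0.09,"spin": 4},{"tx": -0.006,"ty": 0.12,"tz": 0.09,"spin": 6},{"tx": -0.008,"ty": 0.16,"tz": 0.09,"spin": 6}])

```text
t: 31.75
ee_pos: [441.4, -41.4, 102.4]
orientation: [0.055, 3.14, -0.0]
ft_force: [0.7, -0.7, -2.2]
width: 21.6
grasp_force: 30.0
```

>>> apply_moves(targets=[{"tx": -0.002,"ty": 0.04,"tz": 0,"spin": 0},{"tx": -0.004,"ty": 0.08,"tz": 0,"spin": 0},{"tx": -0.006,"ty": 0.1035,"tz": -0.01,"spin": 0},{"tx": -0.006,"ty": 0.1035,"tz": -0.02,"spin": 0},{"tx": -0.006,"ty": 0.1035,"tz": -0.03,"spin": 0},{"tx": -0.006,"ty": 0.1035,"tz": -0.03,"spin": 0},{"tx": -0.006,"ty": 0.1035,"tz": -0.03,"spin": 0},{"tx": -0.006,"ty": 0.1035,"tz": -0.03,"spin": 0}])

```text
t: 32.55
ee_pos: [435.7, 60.0, 71.7]
orientation: [0.057, 3.141, -0.0]
ft_force: [-0.5, -0.4, -1.5]
width: 21.7
grasp_force: 30.0
```

```bash
python3 - <<'E'
from h import *
o=ctrl.get_obs();print(o['t'],o['ee_pos'],o['orientation'],o['width'],o['ft_force'])
C=cal("wrist");np.savez("c8.npz",K=C[0],R=C[1],t=C[2])
a=ctrl.get_image("wrist")[:,:,::-1]
cv2.imwrite("pics/c8.png",cv2.resize(a[110:300,60:320],None,fx=3,fy=3))
E
```

```text
32.55 [435.6691545   60.04153697  71.72162787] [ 5.73722192e-02  3.14098621e+00 -2.70907635e-05] 21.672909616878233 [-0.46861928 -0.44521671 -1.50421553]
```

View pics/c8.png

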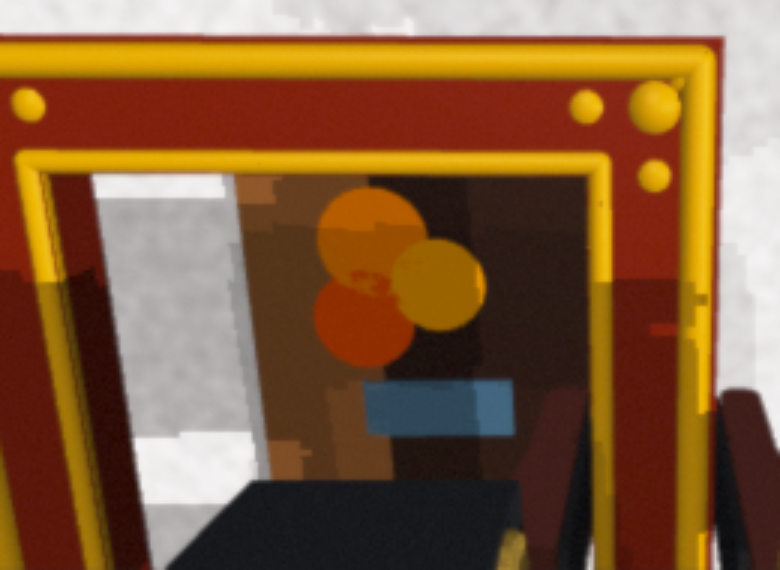

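The view shows picture_l's left edge running from crop (237,176) to (268,450). I compute its position.

```bash
python3 - <<'E'
from h import *
d=np.load("c8.npz");C=(d['K'],d['R'],d['t'])
p=lambda c,r:[60+c/3,110+r/3]
print("left edge z6",toworld([p(235,176),p(268,450)],6,C).round(1), "exp", 5-49)
print("frame NR z84",toworld([p(723,40)],84,C).round(1),"sight",toworld([p(20,155),p(605,155)],84,C).round(1))
E
```

```text
left edge z6 [[388.  -41.6]
 [461.6 -44. ]] exp -44
frame NR z84 [[361.5  74.3]] sight [[375.5 -40.3]
 [378.8  54.8]]
```

>>> apply_moves(targets=[{"tx": 0,"ty": 0.0005,"tz": -0.015,"spin": 0},{"tx": 0,"ty": 0.0005,"tz": -0.03,"spin": 0},{"tx": 0,"ty": 0.0005,"tz": -0.043,"spin": 0},{"tx": 0,"ty": 0.0005,"tz": -0.052,"spin": 0},{"tx": 0,"ty": 0.0005,"tz": -0.056,"spin": 0},{"tx": 0,"ty": 0.0005,"tz": -0.058,"spin": 0},{"tx": 0,"ty": 0.0005,"tz": -0.059,"spin": 0},{"tx": 0,"ty": 0.0005,"tz": -0.059,"spin": 0}])

```text
t: 33.4
ee_pos: [435.7, 61.4, 12.8]
orientation: [0.055, 3.141, 0.0]
ft_force: [1.1, 0.3, -1.8]
width: 21.7
grasp_force: 30.0
```

>>> apply_moves(targets=[{"tx": 0,"ty": 0,"tz": -0.0002,"spin": 0},{"tx": 0,"ty": 0,"tz": -0.0004,"spin": 0},{"tx": 0,"ty": 0,"tz": -0.0006,"spin": 0},{"tx": 0,"ty": 0,"tz": -0.0008,"spin": 0},{"tx": 0,"ty": 0,"tz": -0.001,"spin": 0},{"tx": 0,"ty": 0,"tz": -0.001,"spin": 0},{"tx": 0,"ty": 0,"tz": -0.001,"spin": 0},{"tx": 0,"ty": 0,"tz": -0.001,"spin": 0}])

```text
t: 34.2
ee_pos: [435.7, 61.5, 12.3]
orientation: [0.055, 3.14, 0.0]
ft_force: [-1.3, 1.3, 10.5]
width: 22.0
grasp_force: 30.0
```

Release, lift, then move clear toward the start side.

>>> apply_moves(targets=[{"tx": 0,"ty": 0,"tz": 0,"spin": 0},{"tx": 0,"ty": 0,"tz": 0,"spin": 0},{"tx": 0,"ty": 0,"tz": 0,"spin": 0},{"tx": 0,"ty": 0,"tz": 0,"spin": 0},{"tx": 0,"ty": 0,"tz": 0,"spin": 0},{"tx": 0,"ty": 0,"tz": 0,"spin": 0},{"tx": 0,"ty": 0,"tz": 0,"spin": 0},{"tx": 0,"ty": 0,"tz": 0,"spin": 0}], gripper=0.12)

```text
t: 35.0
ee_pos: [435.4, 61.4, 11.6]
orientation: [-0.055, -3.141, 0.0]
ft_force: [0.2, -0.7, -0.1]
width: 38.6
grasp_force: 0.0
```

>>> apply_moves(targets=[{"tx": 0,"ty": 0,"tz": 0.01,"spin": 0},{"tx": 0,"ty": 0,"tz": 0.03,"spin": 0},{"tx": 0,"ty": 0,"tz": 0.07,"spin": 0},{"tx": 0,"ty": 0,"tz": 0.11,"spin": 0},{"tx": -0.01,"ty": 0.04,"tz": 0.14,"spin": 0},{"tx": -0.02,"ty": 0.08,"tz": 0.16,"spin": 0},{"tx": -0.03,"ty": 0.12,"tz": 0.18,"spin": 0},{"tx": -0.04,"ty": 0.16,"tz": 0.2,"spin": 0}])

```text
t: 35.8
ee_pos: [394.7, 222.6, 213.5]
orientation: [0.056, 3.14, 0.001]
ft_force: [0.4, 0.5, -0.4]
width: 38.8
grasp_force: 0.0
```

>>> apply_moves(targets=[{"tx": -0.02,"ty": 0.04,"tz": 0,"spin": 0},{"tx": -0.04,"ty": 0.08,"tz": 0,"spin": 0},{"tx": -0.06,"ty": 0.12,"tz": 0,"spin": 0},{"tx": -0.08,"ty": 0.16,"tz": 0,"spin": 0},{"tx": -0.1,"ty": 0.2,"tz": 0,"spin": 0},{"tx": -0.12,"ty": 0.24,"tz": 0,"spin": 0},{"tx": -0.14,"ty": 0.28,"tz": 0,"spin": 0},{"tx": -0.14,"ty": 0.28,"tz": 0,"spin": 0}])

```text
t: 36.6
ee_pos: [253.3, 505.4, 212.5]
orientation: [0.049, 3.141, 0.004]
ft_force: [0.6, -0.7, 0.4]
width: 38.3
grasp_force: 0.0
```

```bash
python3 - <<'E'
from h import *
a=ctrl.get_image("top")[:,:,::-1]
cv2.imwrite("pics/t9.png",cv2.resize(a[110:330,130:450],None,fx=2.5,fy=2.5,interpolation=cv2.INTER_CUBIC))
Z.update(frame_s=24,frame_m=24,frame_l=24,weight=33)
look("top",["frame_l","weight","jar"],3)
E
```

```text
frame_l 0.88 [261.5, 154.8, 306.3, 205.3] [653.5  -0.8 113.6  94.8   1.3]
frame_l 0.87 [155.6, 153.8, 209.8, 213.9] [636.2 222.6 133.2 118.1   1.3]
frame_l 0.74 [242.7, 240.1, 308.9, 314.2] [436.6   5.2 147.8 133.7  -2.2]
weight 0.96 [389.2, 159.7, 417.2, 209.6] [ 642.7 -272.   101.9   39.3   11.2]
weight 0.78 [370.8, 168.6, 394.3, 212.8] [ 631.  -219.5   94.5   37.3   12.6]
jar 0.47 [212.3, 214.1, 235.1, 235.9] [539.7 122.2  42.2  32.9  35.2]
jar 0.3 [247.3, 242.2, 310.4, 314.1] [434.9   5.4 144.8 133.6  -2.1]
```

View pics/t9.png

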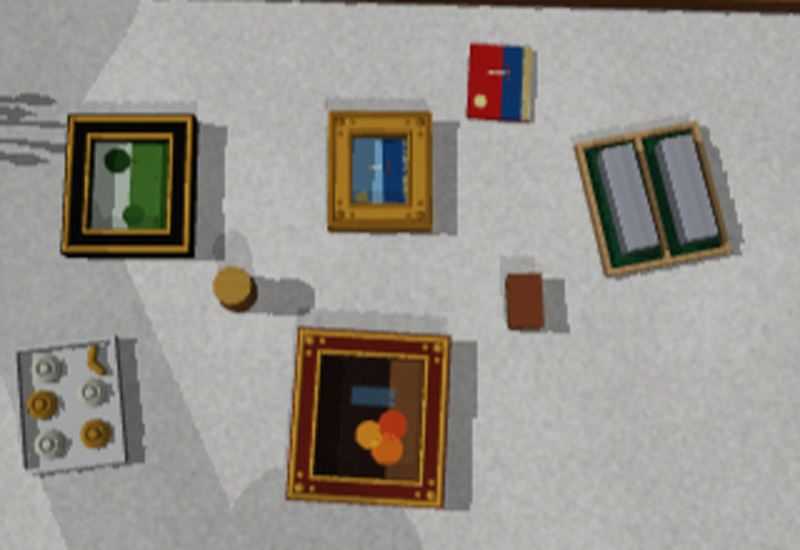

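The top view shows all three frames over their own pictures, both weights in the tray, and the jar where it was. I hand the job in.

```bash
python3 -c "
from workcell import ctrl
print(ctrl.close_job())"
```

```text
the job is handed in; nothing more can be done
None
```

The job is done and handed in after about 37 s of robot time. The weight is in its tray compartment and each frame lies over its own picture; the final top view shows the other weight and the jar where they stood.

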